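# Turn the bench organiser until the stamp faces front

## Robot

A 6-joint arm with a two-finger parallel gripper is mounted at the origin on the work surface; the furniture and walls round the work are solid. World frame = base frame: x ahead of the robot, y to its left, z up, the work surface at z = 0. Lengths are in m, angles in rad, forces in N, time in s.
With the tool pointing down it reaches from about 0.325 to 0.775 m from the base axis. Payload 9.3 kg.
Tool frame: the origin (TCP) lies at the very end of the fingers, on their centre line; the grasp point (between the pads) lies 19 mm behind it; z points along the fingers, y is the line along which they close (so a half turn about z gives the same grasp; the last joint's range is limited). The gripper opens to 85 mm and grips with 20 to 120 N. Pads are 22 mm wide; open, the fingers measure 114 mm over their backs; the gripper's body (76 mm by 85 mm) begins 54 mm behind the grasp point. The pads swing forward as they close: fully open they stand 13 mm farther back than shut.
Start: joints at [-0.153, 0.259, 0.021, 1.334, 0, 1.418], TCP at [0.55, -0, 0.231] pointing down, gripper open.
Joint ranges: [-3.04, 3.04], [-0.91, 1.82], [-1.04, 1.36], [-1.92, 1.95], [-1.52, 1.45], [-3.14, 3.14]. Speed limits (rad/s): [2.22, 2.22, 2.79, 3.14, 3.14, 3.14].

## Interface

Orientations are given as a unit quaternion [x, y, z, w].
In Python, from workcell import status, eyes, job_done, finder gives the robot as it stands. The module is installed in compiled form; this text tells all that it offers.
- The arm moves only by the tool move_arm, never from a script. Its argument "rows" is a list of rows, each an object with "angular": the turn, a rotation vector about the world's x, y, z in degrees, a list of three; "dp": the shift along the world's x, y, z in m, a list of three; "jaw": the gripper command: -1 is fully open, 1 is shut, values between are in proportion. A call has 1 to 8 rows; each row shifts and turns the commanded pose from where the row before left it; what a row does not reach is not made up. A row lasts 1/8 s, in which the tool goes at most 62.5 mm and 10.7 degrees, less where a joint would pass 70% of its speed; a pose out of reach is approached as far as the arm can. A call is refused whole if a number of a shift passes 0.0625 or a number of a turn 10.7, either way. A call with a gripper value outside its range is refused whole. The fingers move at their own pace and stop on an object; "newtons" is the grip in N (left out, the last holds). Time passes only in rows, so rows that do not move let the fingers close. It gives the time, the measured TCP pose, the force, the opening and the grip force at its end, in the units of the state.
- status.get_state(): the state, without advancing time (a new reading comes with each control period).
- eyes.grab_frame(name): name is "side" or "top" or "wrist"; returns a dict with "pixels" (420x560x3 uint8, red, green, blue), "fovy" (degrees; the focal length in pixels is half the picture's height over the tangent of half this angle, whatever the lens; pixels are square), "cx", "cy" (the principal point, pixels), "R" (3x3) and "t" (3): a world point X has camera coordinates R X + t. Camera axes: x right, y down, z forward; pixel columns grow to the right and rows downward; lengths in m; the calibration is good to about 2 mm. A picture is of the moment at which its call begins. There is no depth.
- job_done(): hands the job in; it is judged then, once.
Trained networks look in a picture, given as the dict that the camera call returned (one of the last four; its "shot" number tells which), for a name from the list of things; names that differ only in an ending like _2 or _b are one class to them, and where a whole thing is asked for, a point or a joint stands for the part that bears it (a point fixed in the world has none). Each returns a list of dicts, best first, with "score" (0 to 1); they miss things now and then, are a little off and sometimes report something else, mostly with a low value. They report only what shows in the picture. A call takes as long as a camera call. They do not tell look-alikes from the thing itself.
- finder.spot_in(picture, target): "rect" ([centre column, centre row, width, height] in pixels, round what is visible of it).
- finder.pinpoint(picture, target): "location" ([column, row] in pixels: a listed point, or the origin of a listed thing).
The state is a dict: "time": time; "joints": joint angles; "qvel": joint speeds; "effort": joint torques, N m; "ee_pos": TCP position; "tool_rot": TCP orientation; "wrist_force": force on the tool from outside, world axes, zero at the start; "torque": the same for the moment, N m; "gripper_width": finger opening in m; "grip_force": force on a finger pad.
Only numpy, scipy, OpenCV 4.12 (cv2) and the standard library are available. Lean on these libraries where they do the work, as an engineer would, in place of code of your own. Each camera call takes 0.05 s, during which the arm holds its last target. There are 200 camera calls.

## Task

Turn the round rotating organiser gently, by pushing the tabs on its rim with the fingertips, until the stamp stands at the front, in line with the pointer tongue of the foot, and leave it at rest there. Push only, without gripping: do not touch the partition or the things standing in the tray, do not lift or tip anything, and leave the other things on the bench alone.

Things in the scene. Friction and masses are not known exactly. Their poses are not given: they have to be found in the camera images.
- foot: fixed dark steel foot of the rotating organiser, a disc of 180 mm diameter under the tray. Origin on the bench at the tray's turning axis, z up. Its -x axis is the FRONT, within about 20 degrees of straight toward the robot's side (world -x).
- pointer (a point): tip of the foot's flat pointer tongue, 188 mm from the axis along the foot's -x. The tongue is 26 mm wide, lies on the bench, 10 mm high, and reaches out from under the tray beyond the tabs.
- tray: round plywood tray, turns without end both ways about a vertical axis through its origin (on its underside, 24 mm above the bench, z up). Radius 122 mm, rim wall 6 mm thick with its top 60 mm above the bench, floor top 36 mm above the bench. About 1 to 2 N at a tab turns it; it stops almost at once when no longer pushed. Six push tabs stick out of the rim.
- tab (a point): outer top edge middle of one of six equal tabs, at 30 degrees from the tray's +x; the others follow every 60 degrees. Each sticks out radially from the rim to 155 mm from the axis, is 14 mm wide, flat-sided, and spans heights 27 to 57 mm above the bench. A fingertip beside a tab, outside the rim, pushes it round the circle.
- partition: plywood partition fixed in the tray and turning with it (same origin and axes as the tray): a hub of 22 mm diameter and three 6 mm walls, at 60, 180 and 300 degrees from +x, tops 76 mm (hub 82 mm) above the bench; makes three pockets centred at 0, 120 and 240 degrees. Not to be pushed.
- stamp: self-inking stamp with a broad red cap on a black two-legged frame, 36 x 56 x 71 mm, standing loose in the pocket at 0 degrees, its axis about 68 mm from the tray's axis; origin at the centre of its underside, 36 mm above the bench, z up. It can start anywhere round the circle except near the front.
- carton_s3: small closed carton lying flat, 55 x 105 x 35 mm, its long side across the pocket at 120 degrees, loose, about 68 mm from the tray's axis; origin at the centre of its underside, z up; top 71 mm above the bench.
- note_pad: block of sticky notes lying flat, 70 x 76 x 14 mm, loose in the pocket at 240 degrees, about 68 mm from the tray's axis; origin at the centre of its underside, z up.
- ink_pad: closed dark stamp pad tin, 72 x 112 x 14 mm, loose on the bench left of the organiser; origin at the centre of its underside. Leave alone.
- carton_s2: small closed carton, 61 x 120 x 55 mm, loose on the bench farther left; origin at the centre of its underside. Leave alone.
There are look-alikes about, which are no part of the job. There is more than one size of the carton_s3; the one meant has the size given above.

How it is judged:
At the end, for the whole second after the job is handed in: The stamp is at the front of the foot (its origin within 13 mm of the foot's -x line, about 10 degrees, and at least 45 mm out from the axis), the tray is still (under 0.05 rad/s), and stamp, small carton and note pad all stand upright on the tray floor (y of stamp in the frame of foot between -0.013 and 0.013 m and x of stamp in the frame of foot below -0.045 m and angular speed of tray below 0.05 rad/s and angle between each of stamp, carton_s3, note_pad's own z axis and vertical below 0.15 rad and height (world z) of each of stamp, carton_s3, note_pad below 0.042 m and horizontal distance between each of stamp, carton_s3, note_pad and tray below 0.095 m); the robot touches nothing.
It fails at once if the arm or the fingers touch the stamp, the small carton or the note pad (contact force between any of the fingers, the arm and stamp above 0.8 N or contact force between any of the fingers, the arm and carton_s3 above 0.8 N or contact force between any of the fingers, the arm and note_pad above 0.8 N).
It fails at once if the arm or the fingers press on the partition inside the tray (contact force between any of the fingers, the arm and partition above 1.5 N).
It fails at once if the tray is gripped, struck or forced (over 25 N from the fingers) or whirled round (over 3 rad/s) (contact force between the fingers and tray above 25 N or angular speed of tray above 3 rad/s).
It fails at once if a thing in the tray is lifted 20 mm or tipped (height (world z) of any of stamp, carton_s3, note_pad above 0.056 m or angle between any of stamp, carton_s3, note_pad's own z axis and vertical above 0.4 rad).
It fails at once if the ink pad or the larger carton on the bench is shifted more than 20 mm (distance of any of ink_pad, carton_s2 from where it was at the start of the episode above 0.02 m).
It also fails if it takes over 58 s, if anything falls off the work surface, if the arm or the gripper's body presses on something with over 40 N, if the wrist force passes 120 N, or if a joint passes its speed limit or range.

## Working session

There is one attempt and no reset: what is moved stays moved. The work goes in short steps, Python scripts to look and compute and a tool call to move; the robot and the scene stay as the last step left them, time stands still between calls to the robot, and variables do not carry over. Pictures are saved under pics/ and viewed, at most 10 in all, crops included, and the job is handed in when it is done.

Besides the shell and the picture viewer there is one more tool, called after "Emit:" as name([rows], argument=value, ...), one row to a line, values as JSON. move_arm: Moves the arm, as the interface text tells. Its arguments: {"type":"object","properties":{"rows":{"type":"array"},"newtons":{"type":"number"}},"required":["rows"]}

```bash
mkdir -p pics; cat > h.py <<'E'
import numpy as np, cv2
from workcell import status, eyes, job_done, finder
def K(p):
    f=p["pixels"].shape[0]/2/np.tan(np.radians(p["fovy"])/2); return f
def at(p,uv,z):
    f=K(p);R=np.array(p["R"]);t=np.array(p["t"])
    d=R.T@np.array([(uv[0]-p["cx"])/f,(uv[1]-p["cy"])/f,1]);c=-R.T@t
    return c+d*(z-c[2])/d[2]
def save(p,n): cv2.imwrite(f"pics/{n}.png",p["pixels"][:,:,::-1])
E
python3 - <<'E'
from h import *
Z=dict(foot=0,pointer=.01,tab=.057,tray=.024,partition=.024,stamp=.036,carton_s3=.036,note_pad=.036,ink_pad=0,carton_s2=0)
for n in("top","side"):
    p=eyes.grab_frame(n); save(p,n+"0")
    print(n,-np.array(p["R"]).T@np.array(p["t"]))
    for k,z in Z.items():
        for d in finder.pinpoint(p,k)[:7]: print(k,round(d["score"],2),np.round(d["location"]),np.round(at(p,d["location"],z),3))
print(status.get_state())
E
```

```text
top [ 0.1970792  -0.05647705  1.80691406]
pointer 0.6 [370. 231.] [ 0.387 -0.377  0.01 ]
tab 0.69 [317. 152.] [ 0.65  -0.197  0.057]
tray 0.9 [358. 175.] [ 0.578 -0.338  0.024]
partition 0.72 [355. 177.] [ 0.572 -0.328  0.024]
stamp 0.63 [345. 164.] [ 0.613 -0.294  0.036]
carton_s3 0.93 [350. 195.] [ 0.505 -0.309  0.036]
carton_s3 0.79 [372. 286.] [ 0.203 -0.379  0.036]
carton_s3 0.75 [186. 208.] [0.457 0.24  0.036]
note_pad 0.72 [375. 179.] [ 0.561 -0.394  0.036]
carton_s2 0.93 [350. 195.] [ 0.511 -0.314  0.   ]
carton_s2 0.79 [372. 286.] [ 0.203 -0.385  0.   ]
carton_s2 0.75 [186. 208.] [0.463 0.246 0.   ]
side [-0.22736123 -1.30381113  0.96673208]
pointer 0.78 [317. 296.] [ 0.384 -0.374  0.01 ]
tab 0.66 [355. 226.] [ 0.639 -0.203  0.057]
tray 0.83 [363. 262.] [ 0.573 -0.334  0.024]
partition 0.96 [362. 261.] [ 0.574 -0.326  0.024]
partition 0.32 [242. 197.] [0.443 0.211 0.024]
stamp 0.7 [370. 249.] [ 0.622 -0.304  0.036]
carton_s3 0.86 [342. 259.] [ 0.519 -0.301  0.036]
carton_s3 0.86 [265. 328.] [ 0.192 -0.432  0.036]
carton_s3 0.56 [243. 195.] [0.443 0.202 0.036]
note_pad 0.6 [3
[... 254 characters left out ...]
1.52618957e-01,  2.58623291e-01,  2.14915345e-02,  1.33368493e+00,
        4.71918637e-06,  1.41818962e+00]), 'qvel': array([-1.50584205e-03, -7.93489751e-04, -4.01585601e-05, -1.33783185e-04,
        4.50558997e-04, -6.16697173e-05]), 'effort': array([ 1.83496515e-03, -5.55400693e+01,  3.44736528e+01,  1.56493385e-03,
       -1.09429320e-04, -8.44268288e-05]), 'ee_pos': array([ 5.50001589e-01, -1.39542043e-05,  2.31262726e-01]), 'tool_rot': array([ 7.07111113e-01,  7.07102450e-01, -4.11840688e-06, -9.60546923e-06]), 'wrist_force': array([ 0.59095383,  0.24084236, -0.24238268]), 'torque': array([-0.02355198,  0.03999835,  0.02873314]), 'grip_force': 0.0, 'gripper_width': 0.08531567448696033}
```

View pics/top0.png

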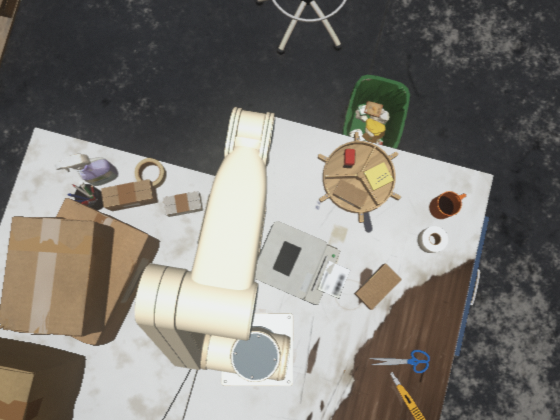

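View pics/side0.png

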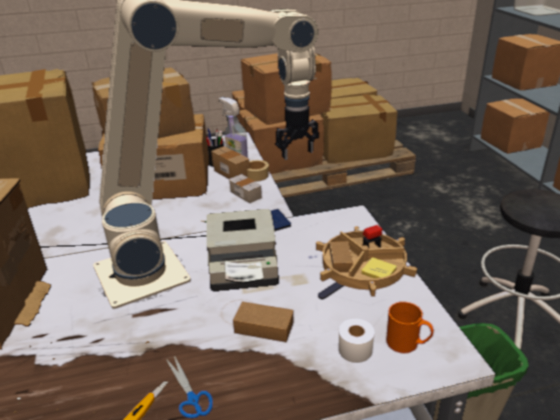

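The top view shows the tray at about px (358,175). The stamp's red cap is at (349,156), on the far-left side, the pointer tongue at (368,222), and the small carton in the tray at (350,193). 
There are three carton candidates: (350,193) in the tray, (372,286) and (183,203) loose on the bench. Only the one in the tray pocket fits carton_s3, and I won't touch any of them.

Estimates: axis (0.575,-0.333), front at 192°, stamp at about 36°. The tray needs about +157° CCW. I'll shut the gripper and move above the gap behind the tab at about 123°, away from the stamp.

Emit:
move_arm([
  {"dp":[0,-0.02,0],"angular":[0,0,4],"jaw":1},
  {"dp":[0,-0.03,0],"angular":[0,0,4],"jaw":1},
  {"dp":[0,-0.03,0],"angular":[0,0,4],"jaw":1},
  {"dp":[0,-0.03,0],"angular":[0,0,4],"jaw":1},
  {"dp":[0,-0.03,0],"angular":[0,0,4],"jaw":1},
  {"dp":[0,-0.02,0],"angular":[0,0,0],"jaw":1},
  {"dp":[0,0,0],"angular":[0,0,0],"jaw":1},
], newtons=20)

```text
time: 1.98
ee_pos: [0.5499, -0.1611, 0.231]
tool_rot: [0.575, 0.818, -0.0, -0.0]
wrist_force: [0.1, -0.1, -0.5]
gripper_width: -0.0002
grip_force: 0.0
```

```bash
python3 - <<'E'
from h import *
Z=dict(pointer=.01,tab=.057,tray=.024,partition=.024,stamp=.036,carton_s3=.036,note_pad=.036)
p=eyes.grab_frame("wrist"); save(p,"w1")
for k,z in Z.items():
    for d in finder.pinpoint(p,k)[:7]: print(k,round(d["score"],2),np.round(d["location"]),np.round(at(p,d["location"],z),3))
# rectified top+side views at tab height z=.057, 1px=.7mm, centred on the axis
ims=[]
for n in("top","side"):
    p=eyes.grab_frame(n); f=K(p);R=np.array(p["R"]);t=np.array(p["t"])
    a=np.arange(-200,200)
    Y,X=np.meshgrid(a*.001-.333,a[::-1]*.001+.575) ; Y=Y[:,::-1]
    P=np.stack([X,Y,0*X+.057],-1)@R.T+t
    ims.append(cv2.remap(p["pixels"],(f*P[...,0]/P[...,2]+p["cx"]).astype("f4"),(f*P[...,1]/P[...,2]+p["cy"]).astype("f4"),1))
im=np.hstack(ims)
for o in(200,600):
    for r in(122,155): cv2.circle(im,(o,200),r,(0,255,255),1)
    for k in range(6):
        A=np.radians(63+60*k); cv2.circle(im,(int(o-155*np.sin(A)),int(200-155*np.cos(A))),3,(255,0,0),1)
cv2.imwrite("pics/rect1.png",im[:,:,::-1])
s=status.get_state();print(s["ee_pos"],s["gripper_width"],s["joints"])
E
```

```text
pointer 0.73 [ 79. 304.] [ 0.387 -0.378  0.01 ]
stamp 0.64 [195. 294.] [ 0.508 -0.307  0.036]
[ 0.55005513 -0.15961314  0.23136865] 0.00011287031870786045 [-4.28910337e-01  2.97670333e-01  7.66890635e-02  1.34969225e+00
  5.71300124e-06  7.92339638e-01]
```

View pics/w1.png

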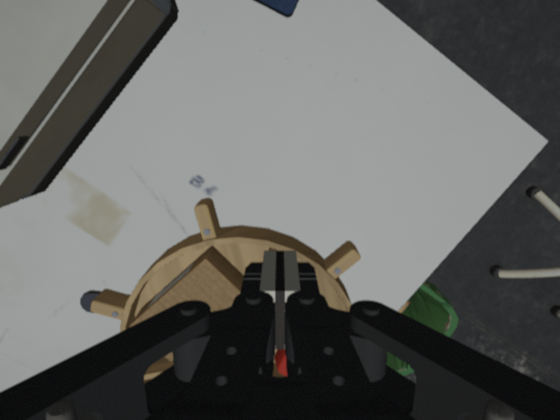

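View pics/rect1.png

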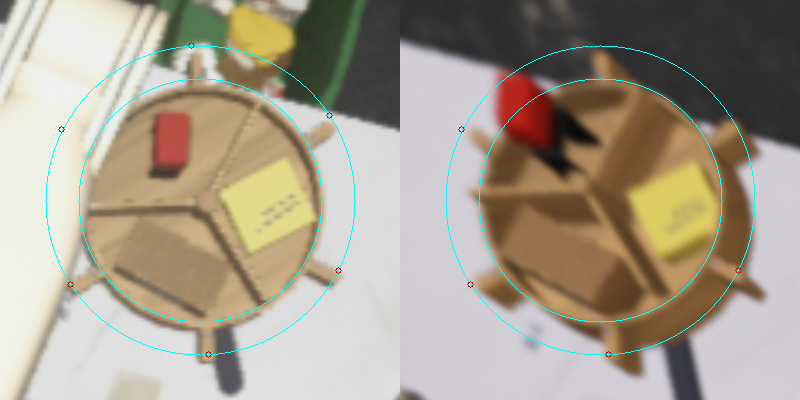

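The wrist view shows three tab tips at about (204,202), (353,246) and (92,296), and the open gap between them is clear. I'll fit the axis from these.

```bash
python3 - <<'E'
from h import *
from scipy.optimize import least_squares
p=eyes.grab_frame("wrist")
P=[at(p,u,.057)[:2] for u in((204,201),(352,246),(93,301))]
print(np.round(P,4))
ang=[120,60,180]
f=lambda q:np.concatenate([P[i]-q[:2]-.155*np.array([np.cos(q[2]+np.radians(ang[i])),np.sin(q[2]+np.radians(ang[i]))]) for i in range(3)])
r=least_squares(f,[.57,-.335,0]);print(r.x[:2],np.degrees(r.x[2]),np.round(r.fun,4))
c=r.x[:2]
for u in((245,226),(180,240),(300,241)):print("rim r",np.linalg.norm(at(p,u,.06)[:2]-c))
im=cv2.resize(p["pixels"][170:350,60:400],None,fx=2.3,fy=2.3);cv2.imwrite("pics/w2.png",im[:,:,::-1])
# pointer
for v in("top","side"):
    q=eyes.grab_frame(v);d=finder.pinpoint(q,"pointer")[0]; x=at(q,d["location"],.01); e=x[:2]-c; print(x,np.linalg.norm(e),np.degrees(np.arctan2(e[1],e[0])))
E
```

```text
[[ 0.4914 -0.1995]
 [ 0.6345 -0.1941]
 [ 0.4182 -0.3342]]
[ 0.57018515 -0.32975411] 2.4699758084637606 [ 0.0044 -0.0005 -0.0073 -0.0018  0.0028  0.0023]
rim r 0.1266729181377683
rim r 0.12476784441851696
rim r 0.12580012284682254
[ 0.38214792 -0.38056537  0.01      ] 0.19478137347344993 -164.87872226164941
[ 0.38491474 -0.37482645  0.01      ] 0.19067417787978402 -166.32677794054925
```

View pics/w2.png

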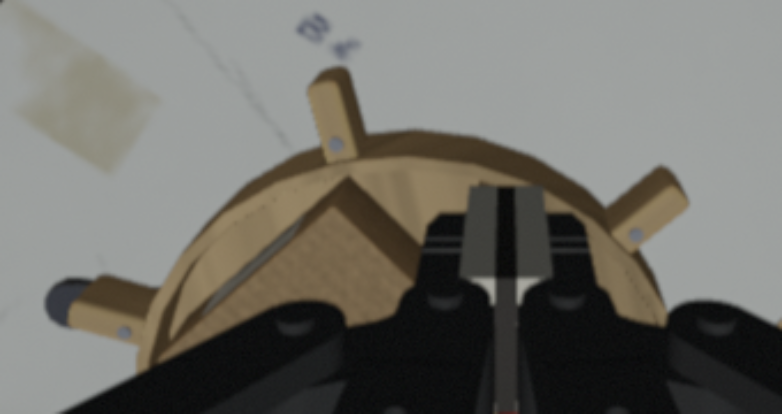

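```bash
python3 - <<'E'
from h import *
from scipy.optimize import least_squares
p=eyes.grab_frame("wrist")
g=lambda u:(60+u[0]/2.3,170+u[1]/2.3)
P=[at(p,g(u),.057)[:2] for u in((322,84),(664,190),(82,305))]
Rm=[at(p,g(u),.06)[:2] for u in((420,156),(335,166),(490,166),(228,232),(600,225))]
ang=[120,60,180]
f=lambda q:np.concatenate([P[i]-q[:2]-.155*np.array([np.cos(q[2]+np.radians(ang[i])),np.sin(q[2]+np.radians(ang[i]))]) for i in range(3)]+[[np.linalg.norm(x-q[:2])-.122 for x in Rm]])
r=least_squares(f,[.57,-.335,0]);print(r.x[:2],np.degrees(r.x[2]),np.round(r.fun,4))
c=r.x[:2]
for v in("top","side"):
    q=eyes.grab_frame(v)
    d=finder.pinpoint(q,"pointer")[0]; x=at(q,d["location"],.01); e=x[:2]-c; print(x,np.linalg.norm(e),np.degrees(np.arctan2(e[1],e[0])))
E
```

```text
[ 0.57178817 -0.33674805] 2.277911153599264 [ 0.0004 -0.0003 -0.0098 -0.0022  0.004   0.0076 -0.0001 -0.001   0.0001
 -0.0062 -0.0015]
[ 0.37837841 -0.37575288  0.01      ] 0.19730360162736005 -168.5981268794853
[ 0.37807275 -0.38230473  0.01      ] 0.19900018393688393 -166.76604532319902
```

Axis about (0.571,-0.335), tabs at about 62° and 122°, front about 192.5°. Now descending at r=0.145, φ=105°.

Emit:
move_arm([
  {"dp":[-0.016,-0.035,-0.02],"angular":[0,0,0],"jaw":1},
  {"dp":[0,0,-0.04],"angular":[0,0,0],"jaw":1},
  {"dp":[0,0,-0.04],"angular":[0,0,0],"jaw":1},
  {"dp":[0,0,-0.04],"angular":[0,0,0],"jaw":1},
  {"dp":[0,0,-0.03],"angular":[0,0,0],"jaw":1},
  {"dp":[0,0,-0.018],"angular":[0,0,0],"jaw":1},
  {"dp":[0,0,0],"angular":[0,0,0],"jaw":1},
])

```text
time: 3.85
ee_pos: [0.5332, -0.1947, 0.0421]
tool_rot: [0.574, 0.819, -0.0, -0.001]
wrist_force: [-0.2, -0.3, 0.4]
gripper_width: 0.0
grip_force: 0.0
```

```bash
python3 - <<'E'
from h import *
a=eyes.grab_frame("wrist")["pixels"];b=eyes.grab_frame("side")["pixels"]
b=cv2.resize(b[180:320,280:440],(480,420))
im=np.hstack([cv2.resize(a,(320,240)),np.zeros((240,0,3),'u1')]);im=cv2.copyMakeBorder(im,0,180,0,0,0)
cv2.imwrite("pics/s2.png",np.hstack([im,b])[:,:,::-1])
# waypoints: finger angle from 105 in 3.5 deg steps
c=np.array([.571,-.335]);f=lambda d:c+.145*np.array([np.cos(np.radians(d)),np.sin(np.radians(d))])
A=105+3.5*np.arange(50)
for i in range(49): print(A[i+1],np.round(f(A[i+1]),4),np.round(f(A[i+1])-f(A[i]),4))
E
```

```text
108.5 [ 0.525  -0.1975] [-0.0085 -0.0026]
112.0 [ 0.5167 -0.2006] [-0.0083 -0.0031]
115.5 [ 0.5086 -0.2041] [-0.0081 -0.0036]
119.0 [ 0.5007 -0.2082] [-0.0079 -0.0041]
122.5 [ 0.4931 -0.2127] [-0.0076 -0.0045]
126.0 [ 0.4858 -0.2177] [-0.0073 -0.005 ]
129.5 [ 0.4788 -0.2231] [-0.007  -0.0054]
133.0 [ 0.4721 -0.229 ] [-0.0067 -0.0058]
136.5 [ 0.4658 -0.2352] [-0.0063 -0.0062]
140.0 [ 0.4599 -0.2418] [-0.0059 -0.0066]
143.5 [ 0.4544 -0.2488] [-0.0055 -0.007 ]
147.0 [ 0.4494 -0.256 ] [-0.005  -0.0073]
150.5 [ 0.4448 -0.2636] [-0.0046 -0.0076]
154.0 [ 0.4407 -0.2714] [-0.0041 -0.0078]
157.5 [ 0.437  -0.2795] [-0.0036 -0.0081]
161.0 [ 0.4339 -0.2878] [-0.0031 -0.0083]
164.5 [ 0.4313 -0.2963] [-0.0026 -0.0085]
168.0 [ 0.4292 -0.3049] [-0.0021 -0.0086]
171.5 [ 0.4276 -0.3136] [-0.0016 -0.0087]
175.0 [ 0.4266 -0.3224] [-0.001  -0.0088]
178.5 [ 0.426  -0.3312] [-0.0005 -0.0088]
182.0 [ 0.4261 -0.3401] [ 0.     -0.0089]
185.5 [ 0.4267 -0.3489] [ 0.0006 -0.0088]
189.0 [ 0.4278 -0.3577] [ 0.0011 -0.0088]
192.5 [ 0.4294 -0.3664] [ 0.0017 -0.0087]
196.0 [ 0.4316 -0.375 ] [ 0.0022 -0.0086]
199.5 [ 
[... 253 characters left out ...]
.4607 -0.4292] [ 0.0055 -0.0069]
224.0 [ 0.4667 -0.4357] [ 0.006  -0.0066]
227.5 [ 0.473  -0.4419] [ 0.0063 -0.0062]
231.0 [ 0.4797 -0.4477] [ 0.0067 -0.0058]
234.5 [ 0.4868 -0.453 ] [ 0.007  -0.0054]
238.0 [ 0.4942 -0.458 ] [ 0.0074 -0.0049]
241.5 [ 0.5018 -0.4624] [ 0.0077 -0.0045]
245.0 [ 0.5097 -0.4664] [ 0.0079 -0.004 ]
248.5 [ 0.5179 -0.4699] [ 0.0081 -0.0035]
252.0 [ 0.5262 -0.4729] [ 0.0083 -0.003 ]
255.5 [ 0.5347 -0.4754] [ 0.0085 -0.0025]
259.0 [ 0.5433 -0.4773] [ 0.0086 -0.002 ]
262.5 [ 0.5521 -0.4788] [ 0.0087 -0.0014]
266.0 [ 0.5609 -0.4796] [ 0.0088 -0.0009]
269.5 [ 0.5697 -0.48  ] [ 0.0088 -0.0003]
273.0 [ 0.5786 -0.4798] [0.0089 0.0002]
276.5 [ 0.5874 -0.4791] [0.0088 0.0007]
```

View pics/s2.png

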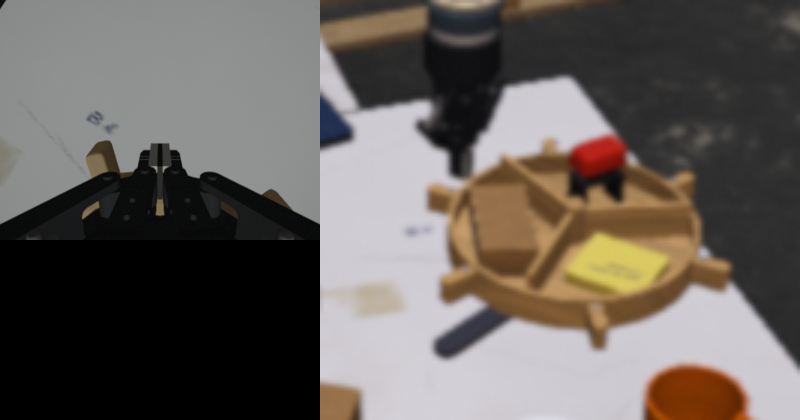

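The fingertip is in the gap beside the rim, clear of the stamp. I'll push along the arc.

Emit:
move_arm([
  {"dp":[-0.0085,-0.0026,0],"angular":[0,0,0],"jaw":1},
  {"dp":[-0.0083,-0.0031,0],"angular":[0,0,3.5],"jaw":1},
  {"dp":[-0.0081,-0.0036,0],"angular":[0,0,3.5],"jaw":1},
  {"dp":[-0.0079,-0.0041,0],"angular":[0,0,3.5],"jaw":1},
  {"dp":[-0.0076,-0.0045,0],"angular":[0,0,3.5],"jaw":1},
  {"dp":[-0.0073,-0.005,0],"angular":[0,0,3.5],"jaw":1},
  {"dp":[-0.007,-0.0054,0],"angular":[0,0,3.5],"jaw":1},
  {"dp":[-0.0067,-0.0058,0],"angular":[0,0,3.5],"jaw":1},
])

```text
time: 4.95
ee_pos: [0.4722, -0.2292, 0.0441]
tool_rot: [0.386, 0.923, 0.0, 0.001]
wrist_force: [0.3, 0.9, 0.7]
gripper_width: -0.0
grip_force: 0.7
```

Light contact at about 1 N. I'll continue.

Emit:
move_arm([
  {"dp":[-0.0063,-0.0062,0],"angular":[0,0,3.5],"jaw":1},
  {"dp":[-0.0059,-0.0066,0],"angular":[0,0,3.5],"jaw":1},
  {"dp":[-0.0055,-0.007,0],"angular":[0,0,3.5],"jaw":1},
  {"dp":[-0.005,-0.0073,0],"angular":[0,0,3.5],"jaw":1},
  {"dp":[-0.0046,-0.0076,0],"angular":[0,0,3.5],"jaw":1},
  {"dp":[-0.0041,-0.0078,0],"angular":[0,0,3.5],"jaw":1},
  {"dp":[-0.0036,-0.0081,0],"angular":[0,0,3.5],"jaw":1},
  {"dp":[-0.0031,-0.0083,0],"angular":[0,0,3.5],"jaw":1},
])

```text
time: 5.95
ee_pos: [0.4339, -0.2881, 0.0441]
tool_rot: [0.151, 0.989, -0.0, 0.0]
wrist_force: [-0.7, 2.0, 0.2]
gripper_width: 0.0
grip_force: 0.7
```

Emit:
move_arm([
  {"dp":[-0.0026,-0.0085,0],"angular":[0,0,3.5],"jaw":1},
  {"dp":[-0.0021,-0.0086,0],"angular":[0,0,3.5],"jaw":1},
  {"dp":[-0.0016,-0.0087,0],"angular":[0,0,3.5],"jaw":1},
  {"dp":[-0.001,-0.0088,0],"angular":[0,0,3.5],"jaw":1},
  {"dp":[-0.0005,-0.0088,0],"angular":[0,0,3.5],"jaw":1},
  {"dp":[0,-0.0089,0],"angular":[0,0,3.5],"jaw":1},
  {"dp":[0.0006,-0.0088,0],"angular":[0,0,3.5],"jaw":1},
  {"dp":[0.0011,-0.0088,0],"angular":[0,0,3.5],"jaw":1},
])

```text
time: 6.95
ee_pos: [0.4277, -0.3581, 0.0441]
tool_rot: [-0.092, 0.996, -0.0, 0.0]
wrist_force: [-0.3, 1.2, 0.4]
gripper_width: 0.0001
grip_force: 0.7
```

```bash
cat > chk.py <<'E'
from h import *
c=np.array([.571,-.335])
for n in("top","side"):
    p=eyes.grab_frame(n)
    for k,z in dict(stamp=.036,carton_s3=.036,note_pad=.036,tab=.057,pointer=.01).items():
        for d in finder.pinpoint(p,k)[:3]:
            x=at(p,d["location"],z)[:2];e=x-c
            if np.linalg.norm(e)<.21: print(n,k,round(d["score"],2),np.round(x,3),"r",round(np.linalg.norm(e),3),"ang",round(np.degrees(np.arctan2(e[1],e[0]))%360,1))
    b=p["pixels"]
    if n=="side": b=b[180:320,280:440]
    else: b=b[110:250,280:440]
    cv2.imwrite(f"pics/_{n}.png",cv2.resize(b,(400,350),interpolation=2)[:,:,::-1])
cv2.imwrite("pics/chk.png",np.hstack([cv2.imread("pics/_top.png"),cv2.imread("pics/_side.png")]))
E
python3 chk.py
```

```text
top stamp 0.52 [ 0.538 -0.276] r 0.067 ang 119.1
top carton_s3 0.74 [ 0.519 -0.395] r 0.08 ang 229.4
top note_pad 0.78 [ 0.634 -0.345] r 0.064 ang 350.7
top tab 0.88 [ 0.456 -0.232] r 0.155 ang 138.0
top tab 0.72 [ 0.622 -0.342] r 0.052 ang 351.7
side stamp 0.51 [ 0.555 -0.271] r 0.066 ang 104.0
side carton_s3 0.84 [ 0.525 -0.391] r 0.072 ang 230.5
side note_pad 0.76 [ 0.646 -0.355] r 0.077 ang 344.8
side tab 0.62 [ 0.456 -0.237] r 0.151 ang 139.6
side pointer 0.55 [ 0.385 -0.377] r 0.191 ang 192.7
side pointer 0.24 [ 0.574 -0.321] r 0.015 ang 79.8
```

View pics/chk.png

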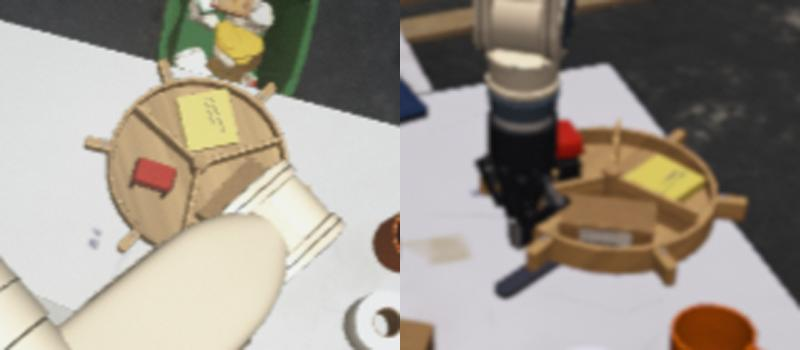

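The turn works. The tray is now at about 108° with the stamp at about 112°, and everything is standing. About 80° more to go.

Emit:
move_arm([
  {"dp":[0.0017,-0.0087,0],"angular":[0,0,3.5],"jaw":1},
  {"dp":[0.0022,-0.0086,0],"angular":[0,0,3.5],"jaw":1},
  {"dp":[0.0027,-0.0084,0],"angular":[0,0,3.5],"jaw":1},
  {"dp":[0.0032,-0.0083,0],"angular":[0,0,3.5],"jaw":1},
  {"dp":[0.0037,-0.008,0],"angular":[0,0,3.5],"jaw":1},
  {"dp":[0.0042,-0.0078,0],"angular":[0,0,3.5],"jaw":1},
  {"dp":[0.0047,-0.0075,0],"angular":[0,0,3.5],"jaw":1},
  {"dp":[0.0051,-0.0072,0],"angular":[0,0,3.5],"jaw":1},
])

```text
time: 8.55
ee_pos: [0.4559, -0.4223, 0.0431]
tool_rot: [-0.331, 0.944, 0.0, -0.0]
wrist_force: [-0.1, 1.9, 0.6]
gripper_width: -0.0001
grip_force: 0.7
```

Emit:
move_arm([
  {"dp":[0.0055,-0.0069,0],"angular":[0,0,3.5],"jaw":1},
  {"dp":[0.006,-0.0066,0],"angular":[0,0,3.5],"jaw":1},
  {"dp":[0.0063,-0.0062,0],"angular":[0,0,3.5],"jaw":1},
  {"dp":[0.0067,-0.0058,0],"angular":[0,0,3.5],"jaw":1},
  {"dp":[0.007,-0.0054,0],"angular":[0,0,3.5],"jaw":1},
  {"dp":[0.0074,-0.0049,0],"angular":[0,0,3.5],"jaw":1},
  {"dp":[0.0077,-0.0045,0],"angular":[0,0,3.5],"jaw":1},
  {"dp":[0.0079,-0.004,0],"angular":[0,0,3.5],"jaw":1},
])

```text
time: 9.55
ee_pos: [0.5104, -0.4664, 0.043]
tool_rot: [-0.549, 0.836, 0.001, -0.0]
wrist_force: [-1.0, 1.2, -0.2]
gripper_width: -0.0001
grip_force: 0.7
```

Emit:
move_arm([
  {"dp":[0.0081,-0.0035,0],"angular":[0,0,3.5],"jaw":1},
  {"dp":[0.0083,-0.003,0],"angular":[0,0,3.5],"jaw":1},
  {"dp":[0.0085,-0.0025,0],"angular":[0,0,3.5],"jaw":1},
  {"dp":[0.0086,-0.002,0],"angular":[0,0,3.5],"jaw":1},
  {"dp":[0.0087,-0.0014,0],"angular":[0,0,3.5],"jaw":1},
  {"dp":[0.0,0.0,0],"angular":[0,0,0],"jaw":1},
])

```text
time: 10.3
ee_pos: [0.5529, -0.479, 0.0429]
tool_rot: [-0.669, 0.743, 0.0, 0.0]
wrist_force: [-0.6, 0.3, 0.1]
gripper_width: -0.0
grip_force: 0.0
```

```bash
python3 chk.py; python3 -c "
from h import *
print(status.get_state()['joints'])"
```

```text
top carton_s3 0.95 [ 0.607 -0.396] r 0.071 ang 300.8
side stamp 0.7 [ 0.501 -0.345] r 0.071 ang 187.9
side carton_s3 0.55 [ 0.608 -0.387] r 0.064 ang 305.2
side note_pad 0.65 [ 0.606 -0.273] r 0.071 ang 60.8
side tab 0.92 [ 0.442 -0.417] r 0.153 ang 212.2
side pointer 0.47 [ 0.383 -0.374] r 0.192 ang 191.6
[-8.28947813e-01  6.56231026e-01  1.94938901e-01  1.10951880e+00
  1.32691040e-06 -2.29480967e+00]
```

View pics/chk.png

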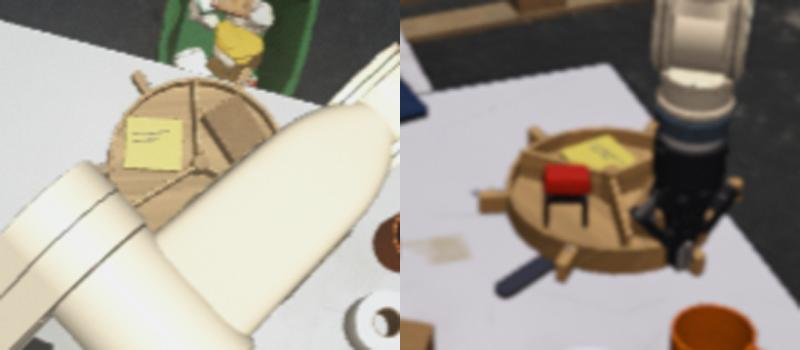

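The stamp is at about 186–188° and the front is at about 192°, so I'll push about 5.5° more slowly, back off, lift and check.

Emit:
move_arm([
  {"dp":[0.0047,-0.0006,0],"angular":[0,0,2],"jaw":1},
  {"dp":[0.0047,-0.0004,0],"angular":[0,0,2],"jaw":1},
  {"dp":[0.0045,-0.0002,0],"angular":[0,0,1.5],"jaw":1},
  {"dp":[0,0,0],"angular":[0,0,0],"jaw":1},
  {"dp":[-0.01,0,0],"angular":[0,0,0],"jaw":1},
  {"dp":[-0.002,0,0.03],"angular":[0,0,0],"jaw":1},
  {"dp":[0,-0.0,0.05],"angular":[0,0,0],"jaw":1},
  {"dp":[0,0.0,0.05],"angular":[0,0,0],"jaw":1},
])

```text
time: 11.9
ee_pos: [0.5536, -0.4802, 0.1747]
tool_rot: [-0.704, 0.71, 0.0, 0.0]
wrist_force: [0.2, -0.5, 0.2]
gripper_width: -0.0001
grip_force: 0.0
```

Emit:
move_arm([
  {"dp":[0,0.0,0.05],"angular":[0,0,0],"jaw":1},
  {"dp":[0,0.05,0.05],"angular":[0,0,0],"jaw":1},
  {"dp":[0,0.06,0.02],"angular":[0,0,0],"jaw":1},
  {"dp":[0,0.06,0],"angular":[0,0,0],"jaw":1},
  {"dp":[0,0.06,0],"angular":[0,0,0],"jaw":1},
  {"dp":[0,0.06,0],"angular":[0,0,0],"jaw":1},
  {"dp":[0,0.06,0],"angular":[0,0,0],"jaw":1},
  {"dp":[0,0.06,0],"angular":[0,0,0],"jaw":1},
])

```text
time: 12.9
ee_pos: [0.5536, -0.0752, 0.2874]
tool_rot: [-0.704, 0.71, -0.0, 0.0]
wrist_force: [1.0, 0.4, -0.4]
gripper_width: -0.0002
grip_force: 0.0
```

```bash
python3 chk.py; python3 -c "
from h import *
print(status.get_state()['ee_pos'])"
```

```text
top stamp 0.5 [ 0.496 -0.34 ] r 0.075 ang 183.6
top carton_s3 0.73 [ 0.61  -0.384] r 0.063 ang 308.2
top note_pad 0.96 [ 0.597 -0.271] r 0.069 ang 68.1
top tab 0.82 [ 0.45  -0.433] r 0.155 ang 218.9
top pointer 0.54 [ 0.611 -0.394] r 0.071 ang 303.9
top pointer 0.43 [ 0.386 -0.368] r 0.188 ang 190.2
side carton_s3 0.71 [ 0.618 -0.384] r 0.068 ang 314.1
side note_pad 0.53 [ 0.597 -0.277] r 0.063 ang 65.6
side tab 0.83 [ 0.454 -0.428] r 0.149 ang 218.5
side tab 0.7 [ 0.544 -0.369] r 0.043 ang 231.3
side pointer 0.51 [ 0.584 -0.316] r 0.023 ang 55.2
side pointer 0.49 [ 0.378 -0.381] r 0.198 ang 193.6
[ 0.55447886 -0.07770753  0.28701063]
```

View pics/chk.png

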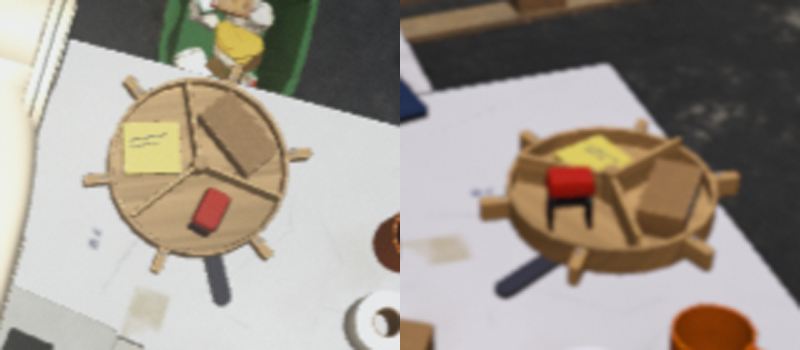

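The organiser is clear. The stamp stands near the front, about in line with the tongue. I'll measure the red cap by triangulating the two views.

```bash
python3 - <<'E'
from h import *
Ps=[];us=[];tip=[]
for n,(x0,x1,y0,y1) in dict(top=(320,400,140,215),side=(320,420,220,300)).items():
    p=eyes.grab_frame(n);im=p["pixels"].astype(int);r,g,b=im[...,0],im[...,1],im[...,2]
    m=(r>2*g)&(r>2*b)&(r>60);w=np.zeros_like(m);w[y0:y1,x0:x1]=1
    v,u=np.nonzero(m&w);us.append((u.mean(),v.mean()));print(n,len(u),us[-1])
    print(" cap at z .10:",at(p,us[-1],.10))
    f=K(p);Ps.append(np.array([[f,0,p["cx"]],[0,f,p["cy"]],[0,0,1]])@np.c_[p["R"],p["t"]])
    # tongue: dark pixels near the front
    box=(355,375,208,236) if n=="top" else (315,345,278,305)
    v,u=np.nonzero((im.max(2)<90)[box[2]:box[3],box[0]:box[1]])
    X=np.array([at(p,(a+box[0],c+box[2]),.01)[:2] for a,c in zip(u,v)])
    print(" tongue n",len(X),"mean",X.mean(0),"ang",np.degrees(np.arctan2(*(X.mean(0)-[.571,-.335])[::-1]))%360,"axis dir",np.degrees(np.arctan2(*np.linalg.svd(X-X.mean(0))[2][0][::-1]))%180)
    Ps[-1]=Ps[-1]
X=cv2.triangulatePoints(Ps[0],Ps[1],np.array(us[0]),np.array(us[1])).ravel();X=X[:3]/X[3];e=X[:2]-[.571,-.335]
print(X,np.linalg.norm(e),np.degrees(np.arctan2(e[1],e[0]))%360)
E
```

```text
top 135 (np.float64(364.2), np.float64(193.25185185185185))
 cap at z .10: [ 0.50111204 -0.34598387  0.1       ]
 tongue n 51 mean [ 0.4252095  -0.36542376] ang 191.78739836606894 axis dir 10.749498995303014
side 225 (np.float64(347.71555555555557), np.float64(252.48444444444445))
 cap at z .10: [ 0.49909718 -0.35339985  0.1       ]
 tongue n 197 mean [ 0.43800302 -0.36850159] ang 194.13851498130052 axis dir 18.515025063421717
[ 0.50279621 -0.34728225  0.09455784] 0.06930086846474298 190.20850335995394
```

The cap is at r=69 mm and 190°, and the front is at 192°, so the offset is about 3 mm, well inside the 13 mm allowed. Handing in.

```bash
python3 -c "
from h import *
print(job_done())"
```

```text
the job is handed in; nothing more can be done
None
```

I turned the organiser about 157° by its tabs and handed the job in: the stamp stood about 3 mm off the pointer line by my measurement (13 mm allowed), upright with the tray at rest and the arm clear, though the hand-in returned no verdict.

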